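# Charge the can chute through its detented gate

## Task

Charge the can chute with the marking-spray can: lay the can on the chute's upper deck behind the shut gate, its white cap towards the red side wall, let go of it and let it come to rest against the gate. Then pull the black gate knob right out along its leaning stem until it clicks, so that the can rolls down into the lower bay, and push the knob fully home again. Do not drop the can on the bench, and leave the jar, the tape measure and the tape roll near the work where they are.

Things in the scene. Friction and masses are not known exactly. Their poses are not given: they have to be found in the camera images.
- chute: Fixed can chute, 285 x 286 x 269 mm. Origin on the bench top under the gate's foot; x level, uphill (away from the robot at yaw 0), y left, z up. The floor falls 12 degrees to -x: its height is 50 mm + 0.2126*x for x = -113 to 150 mm; upper deck x > 0, lower bay x < 0. 236 mm clear between side walls 47 mm above the floor: the wall at -y is RED, at +y grey.
- gate_foot (a point): Foot of the gate on the chute's floor, chute frame (0, 0, 50) mm. From here the gate, its stem and its knob lean 30 degrees from vertical towards chute -x: the pull-out direction is (-0.5, 0, 0.866) in the chute frame. A dark bridge 266 mm wide, 24 mm thick, spans the chute 102 to 122 mm along that direction.
- shield (a point): Middle of the front edge of the yellow spatter shield, chute frame (-55, 0, 267) mm. The shield is 150 mm wide; it stands upright behind the knob (x = -40 to -36 mm, z = 148 to 269 mm) and its top is bent 15 mm forward over it, so a vertical gripper cannot take the knob; one tilted along the stem clears it.
- load (a point): A good place for the middle of the can as it is laid on the upper deck (can along chute y): chute frame (65, 0, 93) mm, where the can touches the floor. Let go there it rolls down to the gate and rests with its middle at about chute x = 17 mm, z = 83 mm.
- bay (a point): Where the middle of the can comes to lie in the lower bay: chute frame (-76.5, 0, 63) mm, against the black rubber end stop (face at chute x = -105 mm, top 72 mm high).
- knob (a point): Black knob with a red band on the gate's stem: a cylinder 34 mm across, 30 mm long; this point is on its axis, 13 mm below its flat outer end. Own z is the pull-out direction, own y the chute's y. Gate home: at chute frame (-78.5, 0, 186) mm; it moves with the gate. Below it a 20 mm neck; a brass bush on the bridge ends 29 mm below this point (gate home).
- gate (a joint): Slide of gate, stem and knob: 0 = home (shut), 0.060 m = right out (the can passes under). An over-centre spring strut on the bridge drives it to the nearer end: 8 to 15 N along the stem moves it from either end, easing to nothing half way (0.030), beyond which it snaps on to the other end and stays there. No latch.
- cradle: Fixed wooden cradle, base 90 x 150 x 10 mm, origin on the bench under its centre. The can lies in its two V saddles (at y = -50 and +50 mm, 12 mm thick) along y, cap towards +y, its axis 56 mm above the bench.
- can: Loose pink marking-spray can with a white cap, 218 mm long, body 57 mm across, cap 53 mm, 0.3 to 0.45 kg. Origin at the bottom of its base; its z axis points to the cap; its centre line runs at own y = -2 mm.
- can_mid (a point): Middle of the can's length, on its centre line (109 mm from either end); grasp it here, across the round body.
- can_cap (a point): Centre of the cap's outer end, on the can's centre line.
- jar: Bystander: white jar with a blue lid, 59 mm across, 70 mm high, the one on the bench left of and behind the chute; origin under its centre.
- tape_measure: Bystander: tape measure 68 x 82 x 42 mm, origin under its centre.
- tape_roll: Bystander: roll of tan masking tape, 68 mm across, 24 mm high, the one behind the cradle, origin under its centre.

How it is judged:
By the outcome, as a careful person would: the job done as asked, in the order asked, and still so for the second after the job is handed in, with the robot touching nothing.
It also fails if it takes over 48 s, if anything falls off the work surface, if the arm or the gripper's body presses on something with over 40 N, if the wrist force passes 120 N, or if a joint passes its speed limit or range.

## Robot

A 6-joint arm with a two-finger parallel gripper is mounted at the origin on a cart in front of the work surface, level with it; the furniture and walls round the work are solid. World frame = base frame: x ahead of the robot, y to its left, z up, the work surface at z = 0. Lengths are in m, angles in rad, forces in N, time in s.
With the tool pointing down it reaches from about 0.275 to 0.975 m from the base axis. Payload 8.4 kg.
Tool frame: the origin (TCP) lies at the very end of the fingers, on their centre line; the grasp point (between the pads) lies r.grip_depth behind it (r.grip_depth is the distance from the TCP to the grasp point, in m); z points along the fingers, y is the line along which they close (so a half turn about z gives the same grasp; the last joint's range is limited). The gripper opens to 92 mm and grips with 3 to 60 N. Pads are 20 mm wide; open, the fingers measure 128 mm over their backs; the gripper's body (75 mm by 189 mm) begins 69 mm behind the grasp point.
Start: joints at [1.348, 0.353, 1.633, -0, 1.155, -0.002], TCP at [0.137, 0.61, 0.215] pointing down, gripper open.
Joint ranges: [-2.63, 2.63], [-0.92, 2.1], [0.06, 2.66], [-1.3, 4.44], [0, 2.69], [-3.02, 3.02]. Speed limits (rad/s): [2.22, 2.22, 2.79, 3.14, 3.14, 3.14].

## Interface

Orientations are given as a unit quaternion [w, x, y, z].
In Python, from plant import r gives the robot as it stands.
- The arm moves only by the tool drive_tool, never from a script. Its argument "deltas" is a list of rows, each an object of numbers: "x", "y", "z": the shift along the world's x, y, z normalised to -1 to 1, where 1 is 0.025 m; "twist": the turn about the world's z normalised to -1 to 1, where 1 is 10 degrees. In form: [{"x": .., "y": .., "z": .., "twist": ..}, ...]. A call has 1 to 12 rows; each row shifts and turns the commanded pose from where the row before left it; what a row does not reach is not made up. A row lasts 1/8 s, in which the tool goes at most 62.5 mm and 10.7 degrees, less where a joint would pass 70% of its speed; a pose out of reach is approached as far as the arm can. A call with a number of a shift or a turn outside -1 to 1 is refused whole. A call with a gripper value outside its range is refused whole. "hand" is the opening, from -1 (shut) to 1 (fully open), set as the call begins (left out, the last holds). The fingers move at their own pace and stop on an object; "grip_force" is the grip in N (left out, the last holds). Time passes only in rows, so rows that do not move let the fingers close. It gives the time, the measured TCP pose, the force, the opening and the grip force at its end, in the units of the state.
- r.get_obs(): the state, without advancing time (a new reading comes with each control period).
- r.read_camera(name): name is "scene" or "top" or "wrist"; returns (picture, depth): 420x560x3 uint8, blue, green, red; 420x560 float32, m along the optical axis (not along the pixel's ray), 0 where there is no reading.
- r.camera_model(name): a dict with "intrinsics" (3x3 intrinsics, pixels), "distortion" ([k1, k2, p1, p2, k3] as OpenCV has them; the pictures are not rectified), "R" (3x3) and "t" (3): a world point X has camera coordinates R X + t; the wrist camera has in their place "T_tool_cam" (4x4, takes a point from camera to tool coordinates, whose origin is the TCP and whose axes are the flange's). Camera axes: x right, y down, z forward; pixel columns grow to the right and rows downward; lengths in m; the calibration is good to about 2 mm. A picture is of the moment at which its call begins: read the wrist's pose just before it. camera_model takes no time and is no camera call.
- r.finish_job(): hands the job in; it is judged then, once.
The state is a dict: "time_s": time; "q": joint angles; "qvel": joint speeds; "effort": joint torques, N m; "tcp_pos": TCP position; "tool_rot": TCP orientation; "contact_force": force on the tool from outside, world axes, zero at the start; "moment": the same for the moment, N m; "opening": finger opening in m; "grip_force": force on a finger pad.
Only numpy, scipy, OpenCV 4.12 (cv2) and the standard library are available. Lean on these libraries where they do the work, as an engineer would, in place of code of your own. Each camera call takes 0.05 s, during which the arm holds its last target. There are 200 camera calls.

## Working session

There is one attempt and no reset: what is moved stays moved. The work goes in short steps, Python scripts to look and compute and a tool call to move; the robot and the scene stay as the last step left them, time stands still between calls to the robot, and variables do not carry over. Pictures are saved under pics/ and viewed, at most 10 in all, crops included, and the job is handed in when it is done.

Besides the shell and the picture viewer there is one more tool, called as a command line: name --argument value ..., lists and objects as JSON in quotes. drive_tool: Moves the arm, as the interface text tells. Its arguments: {"type":"object","properties":{"deltas":{"type":"array"},"hand":{"type":"number"},"grip_force":{"type":"number"}},"required":["deltas"]}

```bash
mkdir -p pics; cat > h.py <<'E'
import numpy as np, cv2
from plant import r
def snap(n,tag):
    o=r.get_obs(); im,d=r.read_camera(n); cv2.imwrite(f'pics/{tag}.png',im); np.savez(f'pics/{tag}.npz',d=d,p=o['tcp_pos'],q=o['tool_rot']); return im,d
def cam(n,z=None):
    m=r.camera_model(n); K=np.array(m['intrinsics']); D=np.array(m['distortion'])
    if 'R' in m: R=np.array(m['R']); t=np.array(m['t']).ravel()
    else:
        from scipy.spatial.transform import Rotation as Ro
        q=z['q']; T=np.eye(4); T[:3,:3]=Ro.from_quat(np.r_[q[1:],q[0]]).as_matrix(); T[:3,3]=z['p']
        C=np.linalg.inv(T@np.array(m['T_tool_cam'])); R=C[:3,:3]; t=C[:3,3]
    return K,D,R,t
def cloud(n,tag):
    z=np.load(f'pics/{tag}.npz'); d=z['d']; K,D,R,t=cam(n,z)
    h,w=d.shape; u,v=np.meshgrid(np.arange(w),np.arange(h))
    p=cv2.undistortPoints(np.stack([u,v],-1).reshape(-1,1,2).astype(np.float64),K,D).reshape(h,w,2)
    X=np.dstack([p*d[...,None],d]); P=(X-t)@R; P[d==0]=np.nan
    return P
def proj(n,X,z=None):
    K,D,R,t=cam(n,z); return cv2.projectPoints(np.asarray(X,float).reshape(-1,3),cv2.Rodrigues(R)[0],t,K,D)[0].reshape(-1,2)
E
python3 - <<'E'
from h import *
o=r.get_obs(); print(r.grip_depth,o)
for n in('scene','top'): snap(n,n)
print(r.camera_model('wrist')['T_tool_cam'])
E
```

```text
0.0187 {'time_s': 0.0, 'q': array([ 1.34763551e+00,  3.53643610e-01,  1.63416104e+00, -1.75822439e-06,
        1.15521780e+00, -2.38654317e-03]), 'qvel': array([-0.00049473, -0.00066596, -0.00108703,  0.00084291,  0.00023627,
        0.0003156 ]), 'effort': array([ 2.82409106e-03, -5.93853092e+01, -3.34217870e+01,  6.98583084e-02,
        2.33872019e-02, -1.25512165e-04]), 'tcp_pos': array([0.13674258, 0.60932285, 0.21385503]), 'tool_rot': array([-7.96517763e-05,  1.10162708e-01,  9.93913309e-01, -7.10445552e-04]), 'contact_force': array([-0.8539709 ,  0.08916971, -0.18573035]), 'moment': array([0.01071175, 0.05026103, 0.03463378]), 'grip_force': 0.0, 'opening': 0.09203306027335625}
[[-1.66044710e-05 -9.63439885e-01 -2.67924593e-01  7.42557165e-02]
 [ 9.99999936e-01  7.94745486e-05 -3.47759863e-04 -5.08274998e-04]
 [ 3.56338908e-04 -2.67924582e-01  9.63439822e-01 -1.70076818e-01]
 [ 0.00000000e+00  0.00000000e+00  0.00000000e+00  1.00000000e+00]]
```

View pics/scene.png

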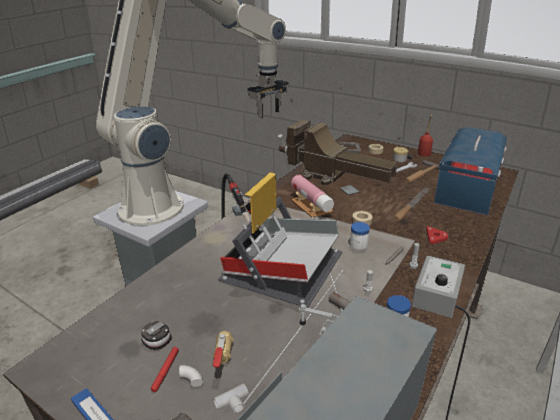

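View pics/top.png

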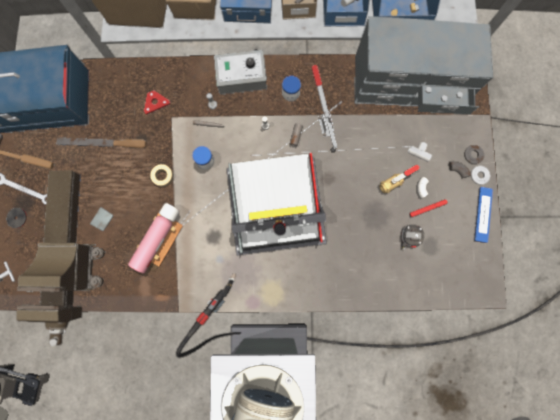

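```bash
python3 - <<'E'
from h import *
im=cv2.imread('pics/top.png'); P=cloud('top','top')
c=cv2.resize(im[145:285,110:335],None,fx=3.5,fy=3.5,interpolation=cv2.INTER_CUBIC); cv2.imwrite('pics/crop.png',c)
hsv=cv2.cvtColor(im,cv2.COLOR_BGR2HSV); H,S,V=hsv[...,0],hsv[...,1],hsv[...,2]
vv,uu=np.mgrid[:420,:560]
def rep(n,m):
    X=P[m]; X=X[~np.isnan(X).any(1)]; print(n,len(X),'med',np.median(X,0).round(4)); 
    c=np.median(X[:,:2],0); w,vx=np.linalg.eigh(np.cov((X[:,:2]-c).T)); a=vx[:,1]; s=(X[:,:2]-X[:,:2].mean(0))@a
    print('  mean',X.mean(0).round(4),'axis',a.round(4),'deg',np.degrees(np.arctan2(a[1],a[0])).round(2),'ext',s.min().round(4),s.max().round(4),'zmin/max',X[:,2].min().round(3),X[:,2].max().round(3)); return X
box=lambda a,b,c,d:(uu>=a)&(uu<=b)&(vv>=c)&(vv<=d)
Y=box(240,315,200,222)&(H>20)&(H<35)&(S>150); rep('shield',Y)
Rd=box(308,328,150,245)&((H<6)|(H>172))&(S>150); rep('red',Rd)
rep('pink',box(120,180,200,275)&((H>165)|(H<6))&(S>60)&(P[...,2]>.055))
m=box(160,182,203,226)&(S<40)&(V>150); rep('cap',m)
rep('blue jar',box(190,215,145,172)&(H>100)&(H<125)&(S>120))
rep('deck',box(245,303,165,200)&(S<40)&(V>150))
# deck plane fit
X=P[box(245,303,165,200)]; A=np.c_[X[:,:2],np.ones(len(X))]; s=np.linalg.lstsq(A,X[:,2],rcond=None)[0]; print('plane',s, 'slope',np.hypot(*s[:2]),'uphill deg',np.degrees(np.arctan2(s[1],s[0])))
E
```

```text
shield 280 med [ 0.5487 -0.053   0.2686]
  mean [ 0.5493 -0.0517  0.2685] axis [-0.1221  0.9925] deg 97.02 ext -0.0685 0.0708 zmin/max 0.262 0.275
red 150 med [ 0.6361 -0.16    0.1018]
  mean [ 0.6316 -0.1604  0.1009] axis [-0.9924 -0.1234] deg -172.91 ext -0.1146 0.1371 zmin/max 0.052 0.127
pink 665 med [0.4918 0.3314 0.0761]
  mean [0.4889 0.331  0.0746] axis [-0.8713  0.4907] deg 150.61 ext -0.0859 0.0898 zmin/max 0.055 0.087
cap 305 med [0.5877 0.2745 0.0734]
  mean [0.5893 0.277  0.052 ] axis [-0.9179 -0.3968] deg -156.62 ext -0.0458 0.0363 zmin/max -0.007 0.088
blue jar 242 med [0.7617 0.1851 0.0691]
  mean [0.7612 0.1851 0.0693] axis [0.6473 0.7622] deg 49.66 ext -0.0272 0.0281 zmin/max 0.062 0.081
deck 2114 med [ 0.6734 -0.0384  0.066 ]
  mean [ 0.6733 -0.0385  0.066 ] axis [-0.0023  1.    ] deg 90.13 ext -0.0891 0.0896 zmin/max 0.048 0.084
 ** On entry to DLASCL parameter number  4 had an illegal value
 ** On entry to DLASCL parameter number  4 had an illegal valueTraceback (most recent call last):
  File "<stdin>", line 18, in <module>
    x, resids, rank, s = _umath_linalg.lstsq(a, b, rcond,
                         ~~~~~~~~~~~~~~~~~~~^^^^^^^^^^^^^
                                             signature=signature)
                                             ^^^^^^^^^^^^^^^^^^^^
    raise LinAlgError("SVD did not converge in Linear Least Squares")
numpy.linalg.LinAlgError: SVD did not converge in Linear Least Squares
```

View pics/crop.png

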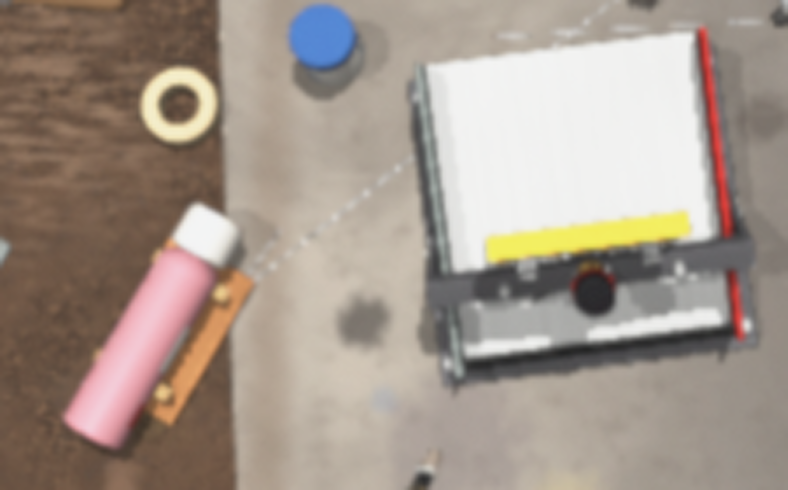

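```bash
python3 - <<'E'
from h import *
from scipy.optimize import least_squares
im=cv2.imread('pics/top.png'); P=cloud('top','top')
hsv=cv2.cvtColor(im,cv2.COLOR_BGR2HSV); H,S,V=hsv[...,0],hsv[...,1],hsv[...,2]
vv,uu=np.mgrid[:420,:560]; box=lambda a,b,c,d:(uu>=a)&(uu<=b)&(vv>=c)&(vv<=d)
X=P[box(120,182,200,275)&((H>165)|(H<6))&(S>60)&(P[...,2]>.055)]
def f(p):
    n=np.array([-np.sin(p[2]),np.cos(p[2])]); s=(X[:,:2]-p[:2])@n
    return np.hypot(s,X[:,2]-p[3])-.0285
q=least_squares(f,[.49,.33,np.radians(-29.4),.056],loss='soft_l1',f_scale=.002).x
a=np.array([np.cos(q[2]),np.sin(q[2])]); 
print('can',q[:2],np.degrees(q[2]),q[3])
C=P[box(155,185,200,230)&(P[...,2]>.06)]; s=(C[:,:2]-q[:2])@a; sx=(X[:,:2]-q[:2])@a
print('cap end',np.percentile(s,[90,98,99.5,100]),'base',np.percentile(sx,[0,.5,2,10]))
for s0 in (np.percentile(s,99.5)-.109, np.percentile(sx,.5)+.109): print('mid',q[:2]+a*s0)
D=P[box(245,303,165,200)]; D=D[~np.isnan(D).any(1)]; A=np.c_[D[:,:2],np.ones(len(D))]
w=np.ones(len(D),bool)
for _ in range(4):
    s=np.linalg.lstsq(A[w],D[w,2],rcond=None)[0]; w=abs(A@s-D[:,2])<.004
print('plane',s,np.hypot(*s[:2]),np.degrees(np.arctan2(s[1],s[0])))
g=np.array([np.cos(np.radians(7.05)),np.sin(np.radians(7.05))]);  t=(.05-s[2]-s[:2]@[.5945,-.0461])/(s[:2]@g); print('origin from plane: shift along uphill',t)
# knob, walls
ch=np.array([.5945,-.0461]); R=np.array([g,[-g[1],g[0]]])
L=lambda X:np.c_[(X[:,:2]-ch)@R.T,X[:,2]]
K=L(P[box(273,288,219,236)]); K=K[K[:,2]>.185]; print('knob top local',np.median(K,0),K.min(0),K.max(0))
W=L(P[box(222,330,150,250)]); 
for sg in(-1,1):
    e=W[(sg*W[:,1]>.09)&(W[:,0]>.02)&(W[:,0]<.14)]; hgt=e[:,2]-.05-.2126*e[:,0]; e=e[(hgt>.035)&(hgt<.06)]; print('wall top y',sg,len(e),np.percentile(e[:,1],[2,10,50,90,98]))
Y=L(P[box(240,315,200,222)&(H>20)&(H<35)&(S>150)]); print('shield y',np.nanpercentile(Y[:,1],[1,99]),'x',np.nanpercentile(Y[:,0],[2,98]))
print('cam centers',-cam('top')[2].T@cam('top')[3])
E
```

```text
can [0.39376127 0.39454233] -29.7008825611178 0.054926499810623926
cap end [0.23236798 0.23898422 0.24009019 0.24081731] base [0.02424565 0.02513266 0.02695329 0.04068723]
mid [0.50762935 0.32959081]
mid [0.51027211 0.32808335]
plane [ 0.20842305  0.02401487 -0.07345549] 0.20980200747414607 6.572735645792317
origin from plane: shift along uphill 0.0031224168774294614
knob top local [-0.07878919  0.00218099  0.19621617] [-0.09568764 -0.01374778  0.18540787] [-0.05888063  0.01887676  0.20732794]
wall top y -1 99 [-0.12151637 -0.12050778 -0.118044   -0.11553528 -0.11522597]
wall top y 1 96 [0.12055903 0.12075029 0.123018   0.12590374 0.12656889]
shield y [-0.06663273  0.06992983] x [-0.05276981 -0.03915062]
cam centers [ 0.38435692 -0.05302103  1.34263507]
```

drive_tool --deltas '[{"x":1,"y":-0.75,"z":0.5,"twist":-0.14},{"x":1,"y":-0.75,"z":0.5,"twist":-0.14},{"x":1,"y":-0.75,"z":0.5,"twist":-0.14},{"x":1,"y":-0.75,"z":0.5,"twist":-0.14},{"x":1,"y":-0.75,"twist":-0.14},{"x":1,"y":-0.75,"twist":-0.14},{"x":1,"y":-0.75,"twist":-0.14},{"x":1,"y":-0.75,"twist":-0.14},{"x":1,"y":-0.75,"twist":-0.14},{"x":1,"y":-0.75,"z":-0.5,"twist":-0.14},{"x":1,"y":-0.75,"z":-0.5,"twist":-0.14},{"x":1,"y":-0.75,"z":-0.5,"twist":-0.16}]' --hand 1

```text
invalid input at $.deltas[4]: expected keys x, y, z, twist
```

drive_tool --deltas '[{"x":1,"y":-0.75,"z":-0.25},{"x":1,"y":-0.75},{"x":0.9,"y":-0.7},{}]'

```text
invalid input at $.deltas[0]: expected keys x, y, z, twist
```

```bash
python3 - <<'E'
from h import *
im,_=snap('wrist','w1'); P=cloud('wrist','w1'); o=r.get_obs(); print(o['tcp_pos'],o['tool_rot'])
cv2.imwrite('pics/w1.png',im)
E
```

```text
[0.1367766  0.60947177 0.21402738] [-6.59465987e-05  1.10164350e-01  9.93913246e-01 -5.21538610e-04]
```

View pics/w1.png

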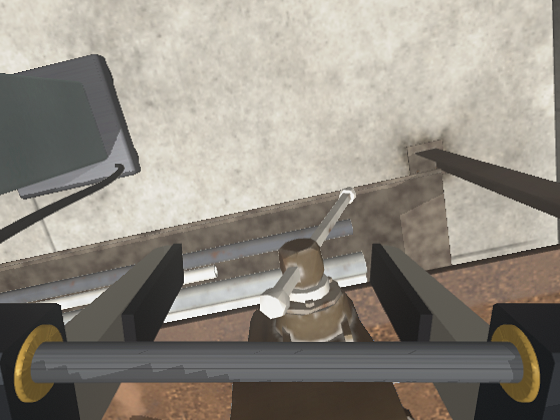

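drive_tool --deltas '[{"x":1,"y":-0.75,"z":0.5,"twist":-0.14},{"x":1,"y":-0.75,"z":0.5,"twist":-0.14},{"x":1,"y":-0.75,"z":0.5,"twist":-0.14},{"x":1,"y":-0.75,"z":0.5,"twist":-0.14},{"x":1,"y":-0.75,"z":0,"twist":-0.14},{"x":1,"y":-0.75,"z":0,"twist":-0.14},{"x":1,"y":-0.75,"z":0,"twist":-0.14},{"x":1,"y":-0.75,"z":0,"twist":-0.14},{"x":1,"y":-0.75,"z":0,"twist":-0.14},{"x":1,"y":-0.75,"z":-0.5,"twist":-0.14},{"x":1,"y":-0.75,"z":-0.5,"twist":-0.14},{"x":1,"y":-0.75,"z":-0.5,"twist":-0.16}]' --hand 1

```text
time_s: 1.65
tcp_pos: [0.4375, 0.384, 0.2265]
tool_rot: [-0.0, 0.256, 0.967, -0.0]
contact_force: [0.4, 0.9, -0.2]
opening: 0.0916
grip_force: 0.0
```

drive_tool --deltas '[{"x":1,"y":-0.75,"z":-0.5,"twist":0},{"x":1,"y":-0.75,"z":0,"twist":0},{"x":0.9,"y":-0.7,"z":0,"twist":0},{"x":0,"y":0,"z":0,"twist":0}]'

```text
time_s: 2.15
tcp_pos: [0.5104, 0.3287, 0.2142]
tool_rot: [-0.0, 0.257, 0.966, -0.0]
contact_force: [1.0, -0.2, -0.2]
opening: 0.0921
grip_force: 0.0
```

```bash
python3 - <<'E'
from h import *
im,_=snap('wrist','w2'); P=cloud('wrist','w2'); o=r.get_obs(); print(o['tcp_pos'],o['tool_rot'])
E
```

```text
[0.50950168 0.32936768 0.21424113] [-3.09944517e-04  2.56661498e-01  9.66501292e-01 -1.77510084e-04]
```

View pics/w2.png

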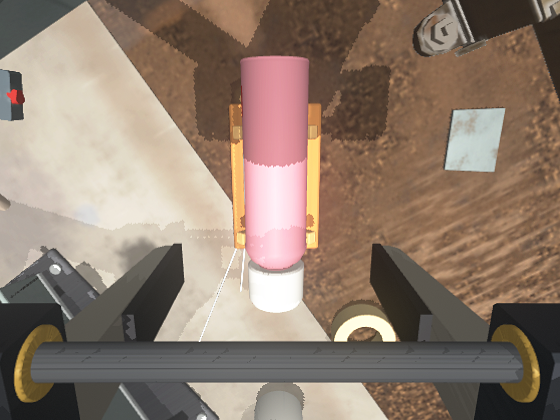

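```bash
python3 - <<'E'
from h import *
from scipy.optimize import least_squares
im=cv2.imread('pics/w2.png'); P=cloud('wrist','w2')
hsv=cv2.cvtColor(im,cv2.COLOR_BGR2HSV); H,S,V=cv2.split(hsv)
vv,uu=np.mgrid[:420,:560]; box=lambda a,b,c,d:(uu>=a)&(uu<=b)&(vv>=c)&(vv<=d)
X=P[box(235,315,50,250)&((H>165)|(H<4))&(P[...,2]>.058)]
def f(p):
    n=np.array([-np.sin(p[2]),np.cos(p[2])]); return np.hypot((X[:,:2]-p[:2])@n,X[:,2]-p[3])-.0285
q=least_squares(f,[.51,.33,np.radians(-29.7),.056],loss='soft_l1',f_scale=.001).x
a=np.array([np.cos(q[2]),np.sin(q[2])]); n=np.array([-a[1],a[0]])
C=P[box(245,310,40,330)&(P[...,2]>.06)]; s=(C[:,:2]-q[:2])@a
print(np.degrees(q[2]),q[3],'ext',np.percentile(s,[0,.5,99.5,100]),'mid',q[:2]+a*(np.percentile(s,.2)+np.percentile(s,99.8))/2)
E
```

```text
-29.479850929874075 0.05535884450874865 ext [-0.15928788 -0.15804435  0.05561809  0.05905338] mid [0.5098226  0.32711519]
```

drive_tool --deltas '[{"x":0,"y":-0.08,"z":-1,"twist":0},{"x":0,"y":0,"z":-1,"twist":0},{"x":0,"y":0,"z":-1,"twist":0},{"x":0,"y":0,"z":-1,"twist":0},{"x":0,"y":0,"z":-1,"twist":0},{"x":0,"y":0,"z":-1,"twist":0},{"x":0,"y":0,"z":-0.7,"twist":0},{"x":0,"y":0,"z":-0.4,"twist":0},{"x":0,"y":0,"z":0,"twist":0}]'

```text
time_s: 3.32
tcp_pos: [0.509, 0.3279, 0.0367]
tool_rot: [-0.0, 0.256, 0.967, -0.0]
contact_force: [0.2, -0.7, 0.7]
opening: 0.0916
grip_force: 0.0
```

drive_tool --deltas '[{"x":0,"y":0,"z":0,"twist":0},{"x":0,"y":0,"z":0,"twist":0},{"x":0,"y":0,"z":0,"twist":0},{"x":0,"y":0,"z":0,"twist":0},{"x":0,"y":0,"z":0,"twist":0}]' --hand -1 --grip_force 25

```text
time_s: 3.95
tcp_pos: [0.5095, 0.3278, 0.0374]
tool_rot: [0.0, 0.256, 0.967, 0.0]
contact_force: [-0.9, -1.3, 4.2]
opening: 0.0567
grip_force: 25.0
```

drive_tool --deltas '[{"x":0,"y":0,"z":0.6,"twist":0},{"x":0,"y":0,"z":1,"twist":0},{"x":0,"y":0,"z":1,"twist":0},{"x":0,"y":0,"z":1,"twist":0},{"x":0.5,"y":-1,"z":0.9,"twist":-0.66},{"x":0.5,"y":-1,"z":0.9,"twist":-0.66},{"x":0.5,"y":-1,"z":0.9,"twist":-0.66},{"x":0.5,"y":-1,"z":0.9,"twist":-0.66},{"x":0.5,"y":-1,"z":0.9,"twist":-0.66},{"x":0.5,"y":-1,"z":0.9,"twist":-0.66},{"x":0.5,"y":-1,"z":0.9,"twist":-0.66},{"x":0.5,"y":-1,"z":0.6,"twist":-0.66}]'

```text
time_s: 5.45
tcp_pos: [0.6095, 0.127, 0.3012]
tool_rot: [0.0, 0.66, 0.751, 0.0]
contact_force: [0.9, 0.7, -3.5]
opening: 0.0563
grip_force: 25.0
```

```bash
python3 - <<'E'
from h import *
im,_=snap('wrist','w3'); P=cloud('wrist','w3'); o=r.get_obs(); print(o['tcp_pos'],o['tool_rot'],o['opening'],np.abs(o['qvel']).max())
E
```

```text
[0.61162067 0.1242299  0.30306654] [0.00200189 0.66296111 0.74865068 0.00085072] 0.05671980527923553 0.10235306919147506
```

View pics/w3.png

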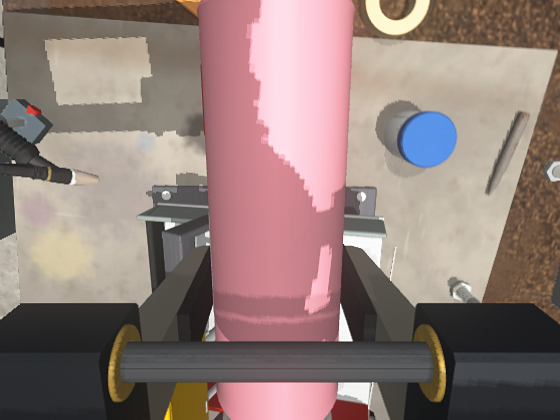

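```bash
python3 - <<'E'
from h import *
ch=np.array([.5972,-.0435]); th=np.radians(7.05); R=np.array([[np.cos(th),np.sin(th)],[-np.sin(th),np.cos(th)]])
im=cv2.imread('pics/scene.png'); hsv=cv2.cvtColor(im,cv2.COLOR_BGR2HSV); H,S,V=cv2.split(hsv)
for n in('scene','top'):
    im=cv2.imread(f'pics/{n}.png'); H,S,V=cv2.split(cv2.cvtColor(im,cv2.COLOR_BGR2HSV))
    P=cloud(n,n); L=np.dstack([(P[...,:2]-ch)@R.T,P[...,2]])
    near=(abs(L[...,0])<.2)&(abs(L[...,1])<.16)&(L[...,2]>.03)
    def rep(t,m):
        X=L[m&near]; print(n,t,len(X),*[np.percentile(X[:,i],[2,50,98]).round(4) for i in range(3)]); return X
    X=rep('yel',(H>18)&(H<35)&(S>120)); 
    f=X[(X[:,2]<.24)]; 
    if len(f)>30: print('  face x',np.median(f[:,0]),'slope y',np.polyfit(f[:,1],f[:,0],1))
    X=rep('red',((H<6)|(H>172))&(S>150)&(L[...,1]<-.09)); print('  slope',np.polyfit(X[:,0],X[:,1],1))
    D=L[near&(L[...,0]>.01)&(L[...,0]<.13)&(abs(L[...,1])<.08)&(L[...,2]<.1)]
    A=np.c_[D[:,:2],np.ones(len(D))]; w=np.ones(len(D),bool)
    for _ in range(5):
        s=np.linalg.lstsq(A[w],D[w,2],rcond=None)[0]; w=abs(A@s-D[:,2])<.004
    print('  deck',s)
    K=L[(V<70)&(abs(L[...,0]+.085)<.03)&(abs(L[...,1])<.03)&(L[...,2]>.175)&(L[...,2]<.215)]
    if len(K)>5: print('  knob',len(K),K.min(0).round(4),np.median(K,0).round(4),K.max(0).round(4))
E
```

```text
scene yel 1088 [-0.051  -0.0353 -0.033 ] [-0.0759 -0.0085  0.0708] [0.151  0.2214 0.269 ]
  face x -0.03505528356500215 slope y [-0.00835218 -0.03545489]
scene red 976 [-0.1063  0.0409  0.1423] [-0.1284 -0.1248 -0.1206] [0.0394 0.0825 0.1192]
  slope [-0.00093507 -0.12460275]
  deck [0.21291928 0.00129505 0.04814834]
  knob 28 [-0.0899 -0.021   0.1767] [-0.0803 -0.0153  0.1909] [-0.0722  0.0012  0.1985]
top yel 379 [-0.0565 -0.0482 -0.0399] [-0.0694 -0.0009  0.0688] [0.2638 0.2686 0.2726]
top red 150 [-0.1142  0.0245  0.1307] [-0.1246 -0.1202 -0.1176] [0.0717 0.1018 0.1264]
  slope [ 0.00068811 -0.12028104]
  deck [ 0.21223576 -0.0017658   0.0497993 ]
  knob 99 [-0.0955 -0.0135  0.1893] [-0.0811 -0.0004  0.1983] [-0.0657  0.014   0.2073]
```

drive_tool --deltas '[{"x":0.35,"y":-0.9,"z":0,"twist":0},{"x":0.35,"y":-0.9,"z":0,"twist":0},{"x":0.35,"y":-0.9,"z":0,"twist":0},{"x":0.35,"y":-0.9,"z":0,"twist":0},{"x":0.35,"y":-0.9,"z":0,"twist":0},{"x":0.35,"y":-0.9,"z":-0.4,"twist":0},{"x":0.2,"y":-0.9,"z":-0.8,"twist":0},{"x":0,"y":-0.1,"z":-0.8,"twist":0},{"x":0,"y":0,"z":0,"twist":0},{"x":0,"y":0,"z":0,"twist":0}]'

```text
time_s: 6.75
tcp_pos: [0.6669, -0.0316, 0.2496]
tool_rot: [-0.0, 0.659, 0.752, 0.0]
contact_force: [-0.5, 0.6, -3.7]
opening: 0.0569
grip_force: 25.0
```

drive_tool --deltas '[{"x":0.08,"y":-0.16,"z":0,"twist":-0.04},{"x":0,"y":0,"z":-0.9,"twist":0},{"x":0,"y":0,"z":-0.9,"twist":0},{"x":0,"y":0,"z":-0.9,"twist":0},{"x":0,"y":0,"z":-0.9,"twist":0},{"x":0,"y":0,"z":-0.9,"twist":0},{"x":0,"y":0,"z":-0.9,"twist":0},{"x":0,"y":0,"z":-0.6,"twist":0},{"x":0,"y":0,"z":-0.4,"twist":0},{"x":0,"y":0,"z":-0.2,"twist":0},{"x":0,"y":0,"z":0,"twist":0}]'

```text
time_s: 8.12
tcp_pos: [0.6691, -0.0362, 0.0848]
tool_rot: [0.0, 0.662, 0.75, 0.0]
contact_force: [0.3, -0.1, -4.3]
opening: 0.0562
grip_force: 25.0
```

```bash
python3 - <<'E'
from h import *
im,_=snap('scene','s2'); o=r.get_obs(); print(o['tcp_pos'],o['tool_rot'],o['contact_force'])
cv2.imwrite('pics/s2c.png',cv2.resize(im[150:310,200:360],None,fx=3.5,fy=3.5,interpolation=cv2.INTER_CUBIC))
E
```

```text
[ 0.66923361 -0.03620957  0.08505319] [2.76591898e-04 6.61634762e-01 7.49826198e-01 1.96807103e-04] [ 0.34280108  0.16075512 -3.92307968]
```

View pics/s2c.png

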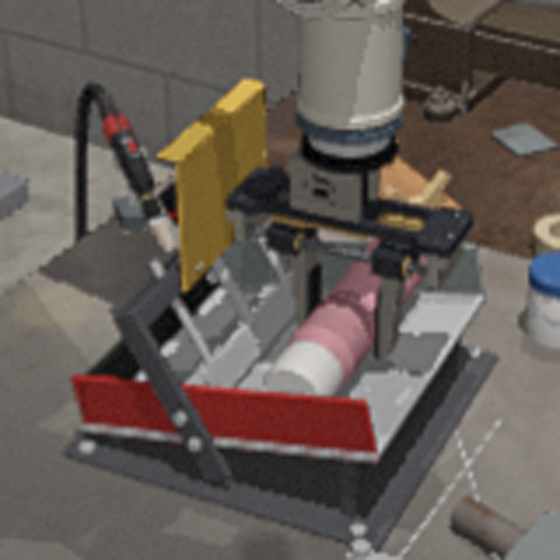

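drive_tool --deltas '[{"x":0,"y":0,"z":-0.15,"twist":0},{"x":0,"y":0,"z":-0.13,"twist":0},{"x":0,"y":0,"z":0,"twist":0}]'

```text
time_s: 8.55
tcp_pos: [0.6687, -0.0362, 0.0773]
tool_rot: [-0.0, 0.662, 0.75, -0.0]
contact_force: [0.5, 0.1, -4.1]
opening: 0.0564
grip_force: 25.0
```

drive_tool --deltas '[{"x":0,"y":0,"z":-0.05,"twist":0},{"x":0,"y":0,"z":0,"twist":0}]'

```text
time_s: 8.8
tcp_pos: [0.6688, -0.0362, 0.0762]
tool_rot: [-0.0, 0.662, 0.75, -0.0]
contact_force: [1.0, 0.5, -4.3]
opening: 0.0566
grip_force: 25.0
```

drive_tool --deltas '[{"x":0,"y":0,"z":-0.05,"twist":0},{"x":0,"y":0,"z":0,"twist":0}]'

```text
time_s: 9.05
tcp_pos: [0.669, -0.0362, 0.0759]
tool_rot: [0.0, 0.662, 0.75, 0.0]
contact_force: [-3.8, -0.4, 4.5]
opening: 0.0564
grip_force: 25.0
```

drive_tool --deltas '[{"x":0,"y":0,"z":0,"twist":0},{"x":0,"y":0,"z":0,"twist":0},{"x":0,"y":0,"z":0.2,"twist":0},{"x":0,"y":0,"z":0.2,"twist":0}]' --hand 0.43

```text
time_s: 9.55
tcp_pos: [0.669, -0.0362, 0.0854]
tool_rot: [0.0, 0.662, 0.75, 0.0]
contact_force: [-0.2, -0.6, -0.3]
opening: 0.0657
grip_force: 0.3
```

drive_tool --deltas '[{"x":0,"y":0,"z":0,"twist":0},{"x":0,"y":0,"z":0.1,"twist":0},{"x":0,"y":0,"z":0.3,"twist":0},{"x":0,"y":0,"z":0.5,"twist":0},{"x":0,"y":0,"z":1,"twist":0},{"x":0,"y":0,"z":1,"twist":0},{"x":0,"y":0,"z":1,"twist":0},{"x":0,"y":0,"z":1,"twist":0},{"x":0,"y":0,"z":1,"twist":0},{"x":0,"y":0,"z":1,"twist":0},{"x":0,"y":0,"z":1,"twist":0},{"x":0,"y":0,"z":1,"twist":0}]' --hand 0.8

```text
time_s: 11.05
tcp_pos: [0.6689, -0.0362, 0.3096]
tool_rot: [0.001, 0.662, 0.75, 0.0]
contact_force: [-0.4, -0.4, -0.3]
opening: 0.0825
grip_force: 0.0
```

```bash
python3 - <<'E'
from h import *
im,_=snap('scene','s3'); o=r.get_obs(); print(o['tcp_pos'],o['tool_rot'],o['contact_force'],o['q'])
cv2.imwrite('pics/s3c.png',cv2.resize(im[150:310,200:360],None,fx=3.5,fy=3.5,interpolation=cv2.INTER_CUBIC))
E
```

```text
[ 0.67037618 -0.03623234  0.31345936] [0.00241976 0.66163568 0.74981906 0.00193683] [ 0.16378344 -0.14636602  2.79278184] [-5.62569216e-02  3.52111096e-01  1.41627219e+00  5.22514396e-05
  1.36701068e+00 -1.81059020e-01]
```

View pics/s3c.png

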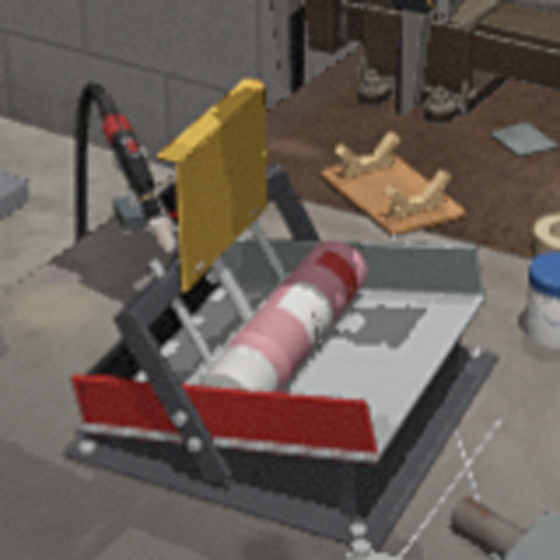

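drive_tool --deltas '[{"x":-0.6,"y":-0.08,"z":0,"twist":0.9},{"x":-0.6,"y":-0.08,"z":0,"twist":0.9},{"x":-0.6,"y":-0.08,"z":0,"twist":0.9},{"x":-0.6,"y":-0.08,"z":0,"twist":0.9},{"x":-0.6,"y":-0.08,"z":0,"twist":0.9},{"x":-0.6,"y":-0.08,"z":0,"twist":0.9},{"x":-0.6,"y":-0.08,"z":0,"twist":0.9},{"x":-0.7,"y":-0.08,"z":0,"twist":0.9},{"x":-0.7,"y":-0.08,"z":0,"twist":0.9},{"x":-0.7,"y":-0.05,"z":0,"twist":0.9},{"x":0,"y":0,"z":0,"twist":0},{"x":0,"y":0,"z":0,"twist":0}]' --hand 0.5

```text
time_s: 12.6
tcp_pos: [0.512, -0.0554, 0.3079]
tool_rot: [0.001, -0.061, 0.998, -0.0]
contact_force: [0.5, 0.3, 0.4]
opening: 0.0687
grip_force: 0.0
```

```bash
python3 - <<'E'
from h import *
im,_=snap('wrist','w4'); o=r.get_obs(); print(o['tcp_pos'],o['tool_rot'],o['q'])
P=cloud('wrist','w4'); ch=np.array([.5976,-.0445]); th=np.radians(7.05); R=np.array([[np.cos(th),np.sin(th)],[-np.sin(th),np.cos(th)]])
L=np.dstack([(P[...,:2]-ch)@R.T,P[...,2]]); np.save('pics/L4.npy',L)
H,S,V=cv2.split(cv2.cvtColor(im,cv2.COLOR_BGR2HSV))
K=L[(V<90)&(abs(L[...,0]+.085)<.03)&(abs(L[...,1])<.035)&(L[...,2]>.16)&(L[...,2]<.215)]
print('knob',len(K),K.min(0),np.median(K,0),K.max(0))
n=np.array([-.5,0,.866]); s=(K-[0,0,.05])@n; T=K[s>s.max()-.004]; print('top face s',np.percentile(s,[50,90,98]),'c',(T.min(0)+T.max(0))/2,T.min(0),T.max(0))
Y=L[(H>18)&(H<35)&(S>120)&(L[...,2]>.13)&(abs(L[...,1])<.1)]; print('shield',len(Y),*[np.percentile(Y[:,i],[1,50,99]) for i in range(3)])
E
```

```text
[ 0.51205976 -0.05539299  0.3077665 ] [ 3.58592266e-04 -6.09602437e-02  9.98140130e-01 -3.36905725e-05] [-1.10709320e-01  9.81043618e-02  1.75134040e+00  5.84161506e-05
  1.29142974e+00 -1.80351787e+00]
knob 1516 [-0.09770392 -0.03206674  0.16029643] [-0.0824403  -0.0009852   0.19751767] [-0.05514938  0.03355992  0.20587516]
top face s [0.16950165 0.1705287  0.17103708] c [-0.08368476 -0.00134386  0.19717048] [-0.09770392 -0.01728747  0.18846581] [-0.06966559  0.01459975  0.20587516]
shield 12845 [-0.11549115 -0.04011037 -0.03761212] [-0.05946467 -0.00106359  0.05679407] [0.15327683 0.26819387 0.41742513]
```

View pics/w4.png

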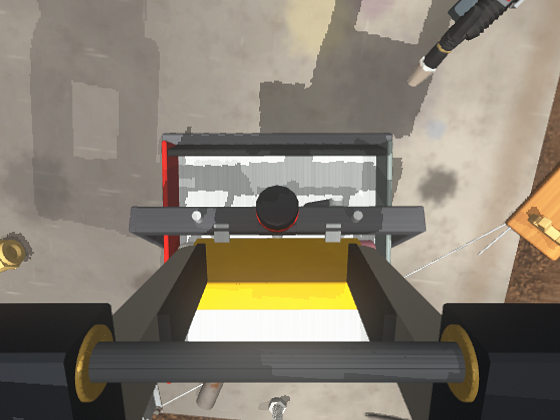

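drive_tool --deltas '[{"x":0,"y":-0.03,"z":-1,"twist":0},{"x":0,"y":0,"z":-1,"twist":0},{"x":0,"y":0,"z":-1,"twist":0},{"x":0,"y":0,"z":-0.8,"twist":0},{"x":0,"y":0,"z":-0.6,"twist":0},{"x":0,"y":0,"z":-0.2,"twist":0},{"x":0,"y":0,"z":-0.16,"twist":0},{"x":0,"y":0,"z":0,"twist":0}]'

```text
time_s: 13.65
tcp_pos: [0.5117, -0.0562, 0.1889]
tool_rot: [0.0, -0.062, 0.998, -0.0]
contact_force: [0.3, -0.1, -0.2]
opening: 0.0689
grip_force: 0.0
```

```bash
python3 - <<'E'
from h import *
im,_=snap('scene','s4'); o=r.get_obs(); print(o['tcp_pos'],o['contact_force'])
cv2.imwrite('pics/s4c.png',cv2.resize(im[120:250,190:320],None,fx=4.5,fy=4.5,interpolation=cv2.INTER_CUBIC))
E
```

```text
[ 0.51171386 -0.05621794  0.18903973] [-0.64336185 -0.21233255 -0.24124218]
```

View pics/s4c.png

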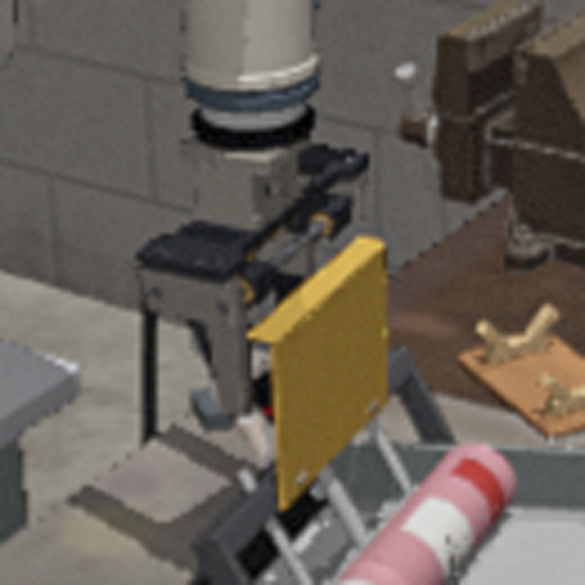

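drive_tool --deltas '[{"x":0,"y":0,"z":-0.1,"twist":0},{"x":0,"y":0,"z":0,"twist":0}]'

```text
time_s: 13.95
tcp_pos: [0.5114, -0.0562, 0.1861]
tool_rot: [0.0, -0.062, 0.998, -0.0]
contact_force: [-0.0, 0.3, 0.2]
opening: 0.0688
grip_force: 0.0
```

drive_tool --deltas '[{"x":0,"y":0,"z":0,"twist":0},{"x":0,"y":0,"z":0,"twist":0},{"x":0,"y":0,"z":0,"twist":0},{"x":0,"y":0,"z":0,"twist":0}]' --hand -1 --grip_force 55

```text
time_s: 14.45
tcp_pos: [0.5113, -0.0554, 0.1861]
tool_rot: [-0.0, -0.062, 0.998, 0.001]
contact_force: [0.3, 1.3, 0.9]
opening: 0.0325
grip_force: 55.0
```

drive_tool --deltas '[{"x":-0.1,"y":-0.012,"z":0.173,"twist":0},{"x":-0.1,"y":-0.012,"z":0.173,"twist":0},{"x":0,"y":0,"z":0,"twist":0}]'

```text
time_s: 14.82
tcp_pos: [0.5065, -0.0561, 0.1944]
tool_rot: [0.0, -0.062, 0.998, 0.001]
contact_force: [2.9, 3.4, -6.8]
opening: 0.0326
grip_force: 55.0
```

drive_tool --deltas '[{"x":-0.1,"y":-0.012,"z":0.173,"twist":0},{"x":-0.1,"y":-0.012,"z":0.173,"twist":0},{"x":-0.1,"y":-0.012,"z":0.173,"twist":0},{"x":-0.1,"y":-0.012,"z":0.173,"twist":0},{"x":-0.1,"y":-0.012,"z":0.173,"twist":0},{"x":-0.1,"y":-0.012,"z":0.173,"twist":0},{"x":-0.1,"y":-0.012,"z":0.173,"twist":0},{"x":-0.1,"y":-0.012,"z":0.173,"twist":0},{"x":-0.1,"y":-0.012,"z":0.173,"twist":0},{"x":-0.1,"y":-0.012,"z":0.173,"twist":0},{"x":0,"y":0,"z":0,"twist":0}]'

```text
time_s: 16.2
tcp_pos: [0.4814, -0.0592, 0.2382]
tool_rot: [0.0, -0.062, 0.998, 0.001]
contact_force: [3.0, 5.1, -3.0]
opening: 0.0325
grip_force: 55.0
```

```bash
cat > k.py <<'E'
from h import *
import sys
def look(tag):
    im,_=snap('scene',tag); o=r.get_obs(); print(o['time_s'],o['tcp_pos'],o['contact_force'],o['opening'])
    ch=np.array([.5976,-.0445]); th=np.radians(7.05); R=np.array([[np.cos(th),np.sin(th)],[-np.sin(th),np.cos(th)]])
    for n in('scene','top'):
        if n=='top': im,_=snap('top',tag+'t')
        P=cloud(n,tag+('t' if n=='top' else '')); L=np.dstack([(P[...,:2]-ch)@R.T,P[...,2]])
        H,S,V=cv2.split(cv2.cvtColor(im,cv2.COLOR_BGR2HSV)); B=(abs(L[...,0])<.14)&(abs(L[...,1])<.115)&(L[...,2]<.13)&(L[...,2]>.03)
        pk=L[B&((H>165)|(H<6))&(S>50)&(S<150)]; print(n,'pink',len(pk),*(np.percentile(pk,[2,50,98],axis=0).round(3) if len(pk) else []))
        h=L[...,2]-.05-.2126*L[...,0]; c=L[B&(h>.03)&(h<.065)&(abs(L[...,1])<.1)]; print('  tall pts x hist',np.histogram(c[:,0],np.arange(-.14,.141,.02))[0])
        k=L[(V<90)&(abs(L[...,0]+.1)<.05)&(abs(L[...,1])<.02)&(L[...,2]>.16)&(L[...,2]<.27)]; s=(k-[0,0,.05])@np.array([-.5,0,.866])
        if len(k): print('  dark s pct',np.percentile(s,[10,50,90,97]).round(4),len(k))
look(sys.argv[1])
E
python3 k.py a1
```

```text
16.25 [ 0.48140371 -0.05924095  0.23813653] [ 2.77245921  6.10059178 -2.64598485] 0.03254931626630015
scene pink 333 [-0.084 -0.068  0.045] [-0.05  -0.024  0.07 ] [-0.025  0.1    0.09 ]
  tall pts x hist [  0  21  16  53 132   3   0   0   0   0   0   0   0   0]
  dark s pct [0.2037 0.2233 0.2419 0.2466] 135
top pink 0
  tall pts x hist [0 5 0 0 0 0 0 0 0 0 0 0 0 0]
```

drive_tool --deltas '[{"x":-0.03,"y":-0.004,"z":0.052,"twist":0},{"x":0,"y":0,"z":0,"twist":0},{"x":0,"y":0,"z":0,"twist":0},{"x":0,"y":0,"z":0,"twist":0}]'

```text
time_s: 16.8
tcp_pos: [0.4813, -0.0592, 0.2383]
tool_rot: [0.001, -0.062, 0.998, 0.001]
contact_force: [10.5, 6.0, -16.7]
opening: 0.0322
grip_force: 55.0
```

```bash
python3 k.py a2
```

```text
16.85 [ 0.48131977 -0.05922235  0.23829642] [  9.41331771   4.9815142  -17.29639996] 0.03252512716734542
scene pink 330 [-0.081 -0.066  0.043] [-0.05  -0.021  0.071] [-0.026  0.101  0.089]
  tall pts x hist [  0  22  17  51 139   2   0   0   0   0   0   0   0   0]
  dark s pct [0.2038 0.2228 0.2413 0.2467] 132
top pink 0
  tall pts x hist [0 3 0 0 0 0 0 0 0 0 0 0 0 0]
```

drive_tool --deltas '[{"x":0.1,"y":0.012,"z":-0.173,"twist":0},{"x":0.1,"y":0.012,"z":-0.173,"twist":0},{"x":0.1,"y":0.012,"z":-0.173,"twist":0},{"x":0.1,"y":0.012,"z":-0.173,"twist":0},{"x":0.1,"y":0.012,"z":-0.173,"twist":0},{"x":0.1,"y":0.012,"z":-0.173,"twist":0},{"x":0.1,"y":0.012,"z":-0.173,"twist":0},{"x":0.1,"y":0.012,"z":-0.173,"twist":0},{"x":0.1,"y":0.012,"z":-0.173,"twist":0},{"x":0.1,"y":0.012,"z":-0.173,"twist":0},{"x":0.1,"y":0.012,"z":-0.173,"twist":0},{"x":0.1,"y":0.012,"z":-0.173,"twist":0}]'

```text
time_s: 18.4
tcp_pos: [0.5108, -0.0556, 0.187]
tool_rot: [0.0, -0.062, 0.998, 0.001]
contact_force: [3.3, 6.6, -7.0]
opening: 0.0324
grip_force: 55.0
```

drive_tool --deltas '[{"x":0.03,"y":0.004,"z":-0.052,"twist":0},{"x":0.02,"y":0.002,"z":-0.035,"twist":0},{"x":0,"y":0,"z":0,"twist":0}]'

```text
time_s: 18.77
tcp_pos: [0.5113, -0.0555, 0.186]
tool_rot: [-0.0, -0.062, 0.998, 0.001]
contact_force: [-3.5, 6.2, 7.5]
opening: 0.0321
grip_force: 55.0
```

drive_tool --deltas '[{"x":0,"y":0,"z":0,"twist":0},{"x":0,"y":0,"z":0,"twist":0},{"x":0,"y":0,"z":0,"twist":0},{"x":0,"y":0,"z":0.2,"twist":0},{"x":0,"y":0,"z":0.6,"twist":0},{"x":0,"y":0,"z":1,"twist":0},{"x":0,"y":0,"z":1,"twist":0},{"x":0,"y":0,"z":1,"twist":0},{"x":0,"y":0,"z":1,"twist":0},{"x":0,"y":0,"z":0.5,"twist":0},{"x":0,"y":0,"z":0,"twist":0},{"x":0,"y":0,"z":0,"twist":0}]' --hand 0.5

```text
time_s: 20.27
tcp_pos: [0.5114, -0.0561, 0.3169]
tool_rot: [-0.001, -0.062, 0.998, 0.0]
contact_force: [-0.7, -0.9, -0.4]
opening: 0.0687
grip_force: 0.0
```

```bash
python3 - <<'E'
from h import *
im,_=snap('wrist','w5'); o=r.get_obs(); print(o['tcp_pos'],o['contact_force'],o['opening'])
P=cloud('wrist','w5'); ch=np.array([.5976,-.0445]); th=np.radians(7.05); R=np.array([[np.cos(th),np.sin(th)],[-np.sin(th),np.cos(th)]])
L=np.dstack([(P[...,:2]-ch)@R.T,P[...,2]])
H,S,V=cv2.split(cv2.cvtColor(im,cv2.COLOR_BGR2HSV))
K=L[(V<90)&(abs(L[...,0]+.085)<.03)&(abs(L[...,1])<.035)&(L[...,2]>.16)&(L[...,2]<.26)]
s=(K-[0,0,.05])@np.array([-.5,0,.866]); print('top s',len(K),np.percentile(s,[50,90,98]))
B=(abs(L[...,1])<.115)&(L[...,0]<-.02)&(L[...,0]>-.125)&(L[...,2]<.11)&(L[...,2]>.04)
pk=L[B&((H>165)|(H<6))&(S>40)&(S<170)]; print('can pink',len(pk),np.percentile(pk,[1,50,99],axis=0).round(3))
h=L[B&(L[...,2]>.08)]; print('can top pts',len(h),np.percentile(h,[1,50,99],axis=0).round(3))
w=L[B&(S<40)&(V>140)&(L[...,2]>.06)]; print('white',len(w),np.percentile(w,[1,50,99],axis=0).round(3))
E
python3 k.py a3
```

```text
[ 0.51134024 -0.0560497   0.31673614] [-0.23382449  0.29269941 -1.1865518 ] 0.06866943471746938
top s 1435 [0.16951636 0.1705094  0.17108463]
can pink 6684 [[-0.112 -0.071  0.049]
 [-0.084  0.028  0.087]
 [-0.052  0.105  0.092]]
can top pts 6742 [[-0.098 -0.108  0.08 ]
 [-0.08   0.001  0.088]
 [-0.055  0.104  0.092]]
white 2175 [[-0.103 -0.11   0.067]
 [-0.09  -0.081  0.085]
 [-0.025  0.031  0.097]]
20.375 [ 0.51138989 -0.05607143  0.31673119] [-0.57875149 -0.58089285  0.02322907] 0.06884947598937591
scene pink 495 [-0.081 -0.067  0.053] [-0.056  0.003  0.081] [-0.011  0.104  0.091]
  tall pts x hist [  0  22  23 182 186  70 110   0   0   0   0   0   0   0]
  dark s pct [0.1513 0.163  0.1683 0.1684] 38
top pink 334 [-0.108 -0.065  0.066] [-0.095 -0.014  0.084] [-0.081  0.092  0.092]
  tall pts x hist [  0 316 310   1   0   0   0   0   0   0   0   0   0   0]
  dark s pct [0.1684 0.1704 0.1711 0.1711] 8
```

```bash
python3 -c "
from plant import r
print(r.finish_job())"
```

```text
the job is handed in; nothing more can be done
None
```

I handed the job in at about 20 s. The can lies in the lower bay with its cap towards the red wall. The knob was pulled out to its stop and pushed back, and its end face measured the same as before the pull. The gripper touched nothing at hand-in. I did not re-measure the jar, tape measure or tape roll, but the arm stayed clear of them.

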